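Shut the light-curing box and set its power lever to full

TASK

Press the raised lid of the light-curing box down until it is fully shut, and only then push the lever on the power unit away from its off end, through the half-power click and on to the full-power stop. Use fingertips or the outside of the fingers only: do not grip the lid or the lever, and leave everything else on the bench where it stands.

Things in the scene. Friction and masses are not known exactly. Their poses are not given: they have to be found in the camera images.
- chamber: the light-curing box, a white open-topped box 160 (its x) x 170 (its y) x 100 mm tall with a plaster cast inside, fixed to the bench; origin under its centre, z up. The lid is hinged along the top of its +x side, the side away from the robot (the box stands turned up to 0.3 rad). It may stand left or right of the power unit.
- lid (a joint): opening angle of the lid in rad: 0 = fully shut (lid flat), grows as it rises; starts 0.5 to 1.0, leaning over the box. The hinge is stiff: the lid stays where it is left and takes some 0.1 to 0.35 N m to press down, with a hard stop at 0.
- lid_hinge (a point): point on the hinge line, mid-width, level with the lid's outer face when shut (108 mm above the bench). It lies 75 mm from the box's centre along the box's +x; the true axis lies 6 mm below it at shut.
- lid_edge (a point): point on the outer (upper) face of the lid, mid-width, 155 mm from the hinge line, 8 mm short of the free edge; moves with the lid. The outer face is flat, 178 mm wide; the shell is 6 mm thick with an 18 mm deep lip along the free edge and an aluminium lining plate beneath.
- control: the power unit, a grey box 160 (its x) x 120 (its y) x 60 mm tall with a bare metal top panel, fixed to the bench; origin under its centre, z up. The lever slides along the slot in its top, along the unit's x; the unit stands turned up to 0.5 rad. Dark strokes beside the slot mark the stops: one stroke = off (the -x end, nearer the robot), two = half, three = full (the +x end, away from the robot).
- lever (a joint): travel of the lever in m along the unit's +x: 0 = off, 0.025 = half-power click, 0.05 = full-power stop (hard stop). Starts off, within 2 mm. It is sprung into each of the three places: about 8 N pushes it out of off or out of half, with the strongest push needed in the first 6 mm of each step; past about 0.040 it snaps on to within 2 mm of the full-power stop by itself, and it stays in each place with up to 2 mm of play.
- lever_top (a point): centre of the top of the lever's handle, 98 mm above the bench; at off it lies 25 mm from the unit's centre towards its -x. The upright black handle is 14 mm along the travel, 32 mm across it, and stands from 67 to 98 mm above the bench; its rear half (towards off) has the face to push on.
- jar: brown glass jar with a dark lid, 48 mm across, 60 mm tall; origin under its centre. Not part of the job.
- stone_cast: round pale plaster dental cast with a row of teeth, 66 mm across, 29 mm tall; origin under its centre. Not part of the job.
- bur_block: blue block 70 x 40 x 22 mm with steel burs standing 14 mm out of it; origin under its centre. Not part of the job.
- bowl: small round mixing bowl, 90 mm across, 50 mm tall; origin under its centre. Not part of the job.
- cup: clear plastic cup, 66 mm across, 80 mm tall; origin under its centre. Not part of the job.
- wax_knife: spatula-like wax knife about 170 mm long lying flat, along its own x. Not part of the job.
- articulator: dark steel dental articulator (hinged jaw frame) 90 x 70 mm, 102 mm tall; origin under its centre. Not part of the job.
Not all that is in view belongs to the job. What is shaped like the control but green is not meant.

How it is judged (in metres and radians):
On the way, in this order (a step that is already met when the one before it is completed fails the run):
1. the lid is pressed fully shut while the lever is still off (value of joint lid below 0.04 rad and value of joint lever below 0.012 m), for 0.2 s.
2. the lever is at the full-power stop, the lid still shut (value of joint lever above 0.046 m and value of joint lid below 0.06 rad), for 0.2 s.
At the end, for the whole second after the job is handed in: the lid is shut (within 0.06 rad), the lever rests at full power (within 4 mm of the far stop), and no bystander has moved more than 25 mm (all of step 2 and velocity of joint lever below 0.005 m/s and distance of each of jar, stone_cast, bur_block, bowl, cup, wax_knife, articulator from where it was at the start of the episode below 0.025 m); the robot touches nothing.
It fails at once if the lever is gripped between the fingers (both halves of its handle pressed at once, over 2 N) (contact force between the fingers and lever_c0 above 2 N and contact force between the fingers and lever_c1 above 2 N).
It fails at once if the lid is gripped between the fingers (outer shell and lining pressed at once, over 2 N) (contact force between the fingers and lid_c0 above 2 N and contact force between the fingers and lid_c2 above 2 N).
It fails at once if the lever leaves off (beyond 12 mm) while the lid is open (above 0.1 rad) (value of joint lever above 0.012 m and value of joint lid above 0.1 rad).
It fails at once if a bystander is moved more than 25 mm, lifted or knocked over (distance of any of jar, stone_cast, bur_block, bowl, cup, wax_knife, articulator from where it was at the start of the episode above 0.025 m or angle between any of jar, stone_cast, bur_block, bowl, cup, articulator's own z axis and vertical above 0.5 rad).
It also fails if it takes over 48 s, if anything falls off the work surface, if the arm or the gripper's body presses on something with over 40 N, if the wrist force passes 120 N, or if a joint passes its speed limit or range.

ROBOT

A 6-joint arm with a two-finger parallel gripper is mounted at the origin on the work surface. World frame = base frame: x ahead of the robot, y to its left, z up, the work surface at z = 0. Lengths are in m, angles in degrees, forces in N, time in s.
With the tool pointing down it reaches from about 0.4 to 0.825 m from the base axis. Payload 7 kg.
Tool frame: the origin (TCP) lies midway between the tips of the shut fingers; the grasp point (between the pads) lies 19 mm behind it; z points along the fingers, y is the direction in which the jaws open and shut (so a half turn about z gives the same grasp; the last joint's range is limited). The gripper opens to 88 mm and grips with 3 to 60 N. Pads are 19 mm wide; open, the fingers measure 130 mm over their backs; the gripper's body (78 mm by 193 mm) begins 47 mm behind the grasp point.
Start: joints at [-53.394, 20.546, 0.682, 0, -70.136, -16.507], TCP at [0.232, -0.634, 0.227] pointing down, gripper open.
Joint ranges: [-176.03, 176.03], [-82.01, 121.73], [-58.28, 71.71], [-173.87, 95.51], [-174.79, -0.11], [-173.66, 173.66]. Speed limits (degrees/s): [136.94, 136.94, 172.46, 180, 180, 180].

INTERFACE

Orientations are given as a 3x3 rotation matrix whose columns are the frame's x, y, z axes.
In Python, from rig import robot gives the robot as it stands. Calls block until the motion is done:
- robot.goto(position, orientation): joint-space move of the TCP to a pose.
- robot.servo_line(position, ori=None, speed=0.15): straight line of the TCP; ori=None keeps the orientation; speed is the mean speed in m/s.
- robot.movej(angles): joint-space move.
- robot.move_gripper(opening): opening from 0.0 (shut) to 1.0 (fully open); the grip force is fixed at half the most; returns when the fingers have stopped.
- robot.dwell(seconds).
- robot.ik(position, orientation): joint angles nearest the present ones, or None.
- robot.grab_frame(name): name is "side" or "top"; returns (picture, depth): 384x512x3 uint8, red, green, blue; 384x512 float32, m along the optical axis (not along the pixel's ray), 0 where there is no reading.
- robot.camera_info(name): a dict with "vfov" (degrees; the focal length in pixels is half the picture's height over the tangent of half this angle, whatever the lens; pixels are square), "cx", "cy" (the principal point, pixels), "view" (4x4, takes a point from world to camera coordinates). Camera axes: x right, y down, z forward; pixel columns grow to the right and rows downward; lengths in m; the calibration is good to about 2 mm. A picture is of the moment at which its call begins. camera_info takes no time and is no camera call.
A pose or a line that the arm cannot do raises robot.Unreachable and nothing moves.
- robot.job_done(): hands the job in, once; it reports no verdict.
Readings, each from a call of its own:
- robot.read_t(): time.
- robot.read_qpos(): joint angles.
- robot.read_qvel(): joint speeds.
- robot.read_effort(): joint torques, N m.
- robot.read_position(): TCP position.
- robot.read_tcp_rot(): TCP orientation.
- robot.read_force(): force on the tool from outside, world axes, zero at the start.
- robot.read_ft_torque(): the same for the moment, N m.
- robot.read_grip_width(): opening from 0.0 (shut) to 1.0 (fully open).
Only numpy, scipy, OpenCV 4.12 (cv2) and the standard library are available. Lean on these libraries where they do the work, as an engineer would, in place of code of your own. Each camera call takes 0.05 s, during which the arm holds its last target.

## Working session

There is one attempt and no reset: what is moved stays moved. The work goes in short steps, each a Python script; the robot and the scene stay as the last script left them, time stands still between calls to the robot, and variables do not carry over. Pictures are saved under pics/ and viewed, and the job is handed in when it is done.

```bash
ls; mkdir -p pics; cat > h.py <<'E'
import numpy as np, cv2
from rig import robot
def intr(n):
    c=robot.camera_info(n); f=192/np.tan(np.radians(c["vfov"])/2); return f,c["cx"],c["cy"],np.array(c["view"])
def cloud(n,d):
    f,cx,cy,V=intr(n); v,u=np.mgrid[0:384,0:512]
    P=np.stack([(u-cx)/f*d,(v-cy)/f*d,d],-1); R=V[:3,:3];t=V[:3,3]
    W=(P-t)@R; W[d<=0]=np.nan; return W
def proj(n,p):
    f,cx,cy,V=intr(n); q=V[:3,:3]@np.array(p)+V[:3,3]; return q[0]/q[2]*f+cx,q[1]/q[2]*f+cy
E
python3 - <<'E'
from h import *
for n in("top","side"):
    im,d=robot.grab_frame(n); np.savez(f"pics/{n}0.npz",im=im,d=d)
    cv2.imwrite(f"pics/{n}0.png",cv2.resize(im[:,:,::-1],(800,600)))
    print(robot.camera_info(n))
print(robot.read_t())
E
```

```text
pics
{'vfov': 52.16279955211156, 'cx': 252.99574371189388, 'cy': 191.85167530414944, 'view': array([[ 0.01161004, -0.99992113, -0.00479012,  0.09329238],
       [-0.99095142, -0.01086502, -0.13378055,  0.53820966],
       [ 0.13371795,  0.00629997, -0.9909994 ,  1.17128323],
       [ 0.        ,  0.        ,  0.        ,  1.        ]])}
{'vfov': 42.20969783527662, 'cx': 256.7176010534727, 'cy': 198.31706142016426, 'view': array([[-0.83329305, -0.55276815, -0.00837004,  0.49674558],
       [-0.37643894,  0.57843626, -0.7236748 ,  0.2193014 ],
       [ 0.40486591, -0.59988238, -0.69009038,  1.50458289],
       [ 0.        ,  0.        ,  0.        ,  1.        ]])}
0.1
```

View pics/top0.png

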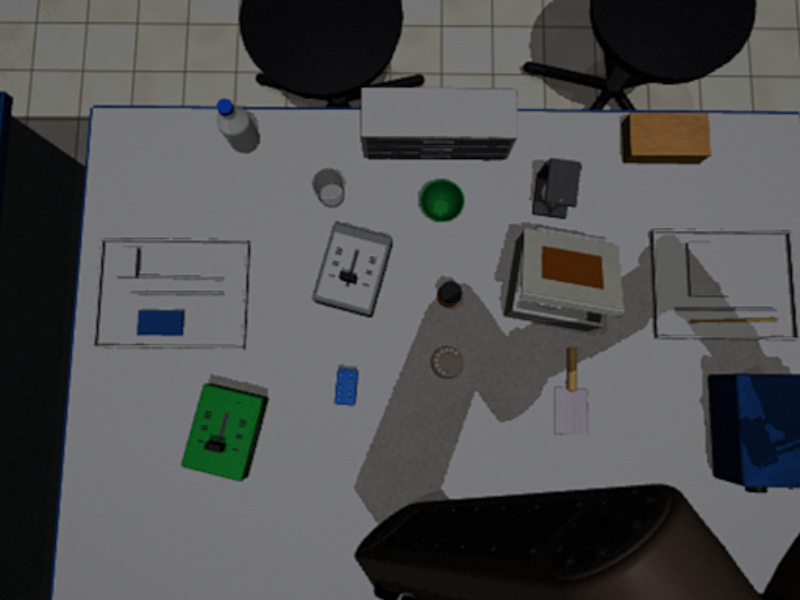

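View pics/side0.png

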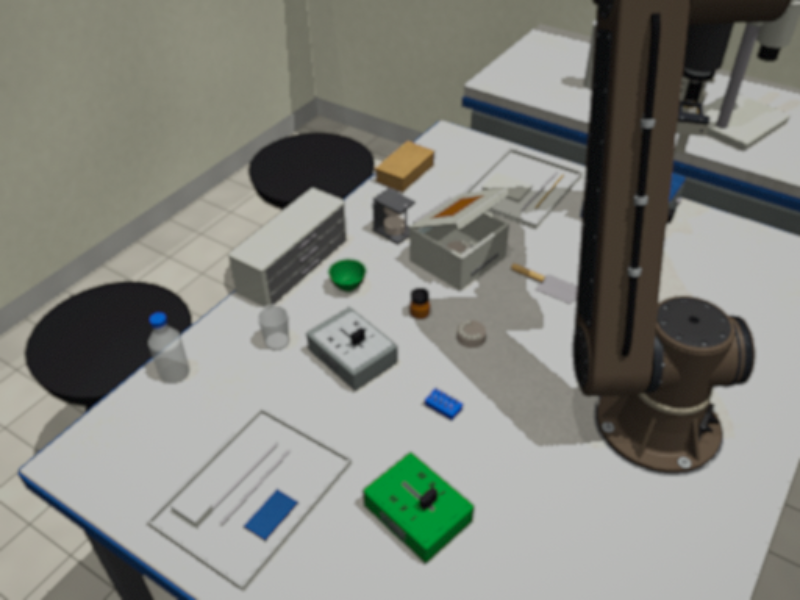

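The top view (800x600 scale) shows two units that could be the control. The grey one is at (350,270) with its lever at (348,272). The green one at (222,430) is not meant. The curing box with its raised lid (orange window) is at (565,275). The white drawer chest at (438,125) could be mistaken for it but has drawers and no lid. Next I measure and make close crops.

```bash
cat > m.py <<'E'
from h import *
from scipy.spatial import cKDTree
D={n:np.load(f"pics/{n}0.npz") for n in("top","side")}
W={n:cloud(n,D[n]["d"]) for n in D}
for n in D:
    w=W[n]
    # control
    def box(u0,u1,v0,v1): 
        m=np.zeros((384,512),bool); m[int(v0*.64):int(v1*.64),int(u0*.64):int(u1*.64)]=1; return m
    bc=box(305,400,215,325) if n=="top" else box(300,405,300,390)
    bl=box(490,640,215,340) if n=="top" else box(400,520,175,290)
    m=bc&(np.abs(w[...,2]-.06)<.006); p=w[m]
    r=cv2.minAreaRect((p[:,:2]*1000).astype(np.float32)); print(n,"ctrl top",r,np.median(p[:,2]))
    m=bc&(w[...,2]>.085); p=w[m]
    r=cv2.minAreaRect((p[:,:2]*1000).astype(np.float32)); print(n,"lever",r,p[:,2].max(),len(p), p.mean(0))
    m=bl&(w[...,2]>.112); p=w[m]
    # ransac plane
    rng=np.random.default_rng(0);best=0
    for _ in range(500):
        a=p[rng.choice(len(p),3,False)]; k=np.cross(a[1]-a[0],a[2]-a[0]); 
        if np.linalg.norm(k)<1e-5: continue
        k/=np.linalg.norm(k); i=np.abs((p-a[0])@k)<.003
        if i.sum()>best: best=i.sum();I=i
    q=p[I];c=q.mean(0);k=np.linalg.svd(q-c,full_matrices=False)[2][2];k*=np.sign(k[2])
    print(n,"lid",best,len(p),"n",k,"ang",np.arccos(k[2]),"yaw",np.arctan2(-k[1],-k[0]),"c",c)
    yaw=np.arctan2(k[1],k[0])
    ex=-k.copy()
    hx=np.array([k[0],k[1]]);hx/=np.linalg.norm(hx); 
    down=np.array([hx[0]*k[2],hx[1]*k[2],-np.linalg.norm(k[:2])]); side=np.cross(k,down)
    a=(q-c)@down;b=(q-c)@side; print("  extents",np.percentile(a,[0.3,99.7]),np.percentile(b,[.3,99.7]),"lowest pt",c+down*a.max(),"highest",c+down*a.min())
    r=cv2.minAreaRect((np.c_[a,b]*1000).astype(np.float32)); print("  rect",r)
    np.save(f"pics/lid_{n}.npy",q)
im=D["top"]["im"][:,:,::-1]
a=cv2.resize(im[135:215,190:270],(400,400),interpolation=2);b=cv2.resize(im[135:215,315:405],(400,400),interpolation=2)
im=D["side"]["im"][:,:,::-1]
e=cv2.resize(im[190:250,190:260],(400,200*12//7//1),interpolation=2)
cv2.imwrite("pics/crop0.png",np.hstack([a,b]))
E
python3 m.py
```

```text
top ctrl top ((597.1925659179688, 186.4734649658203), (120.46930694580078, 160.0669708251953), 75.32592010498047) 0.061711555573767014
top lever ((574.67431640625, 192.35342407226562), (32.06978225708008, 13.490678787231445), 74.51000213623047) 0.10373040854285606 56 [0.57386921 0.1919882  0.09771431]
top lid 2487 2841 n [ 0.50770976 -0.08753162  0.85707002] ang 0.5412409248544787 yaw 2.9708661402046244 c [ 0.57815225 -0.2137603   0.15523232]
  extents [-0.0744847   0.08296974] [-0.0878557   0.08876406] lowest pt [ 0.6516934  -0.22643915  0.11037326] highest [ 0.51448444 -0.20278367  0.19406879]
  rect ((5.831230163574219, 0.16948699951171875), (178.265380859375, 162.4671173095703), 89.9820327758789)
side ctrl top ((596.2314453125, 185.59791564941406), (123.53622436523438, 166.5858154296875), 75.78111267089844) 0.0602723479971105
side lever ((573.7139892578125, 191.96502685546875), (36.026634216308594, 15.96899127960205), 76.49114227294922) 0.1035961603199198 61 [0.57304885 0.19390131 0.09411298]
side lid 593 759 n [ 0.5070366  -0.08331972  0.85788794] ang 0.5396512416099958 yaw 2.9787214311054386 c [ 0.57700526 -0.20615199  0.15656742]
  extents [-0.07353441  0.08655264] [-0.09626452  0.08375873] lowest pt [ 0.65074294 -0.21826907  0.11180948] highest [ 0.51382347 -0.19576952  0.19491805]
  rect ((6.414772033691406, -5.852500915527344), (182.05828857421875, 161.1343536376953), 89.5842514038086)
```

View pics/crop0.png

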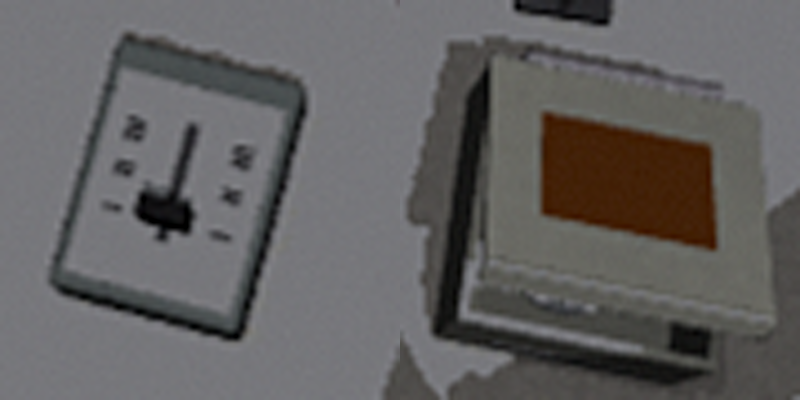

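The measurements agree with each other:
- **Control:** top is 120x160 mm at z 0.06, yaw −14.7°. The lever sits at (0.574, 0.192), 25 mm behind centre.
- **Lid:** plane is 178x162 mm, angle about 0.54 rad, yaw −9.8°. The hinge is near (0.649, −0.226).

The crop confirms one stroke (off) at the near end and the lever there. Next I press the lid with shut fingers.

```bash
cat >> h.py <<'E'
def frame(yaw):
    c,s=np.cos(yaw),np.sin(yaw); ex=np.array([c,s,0]); ey=np.array([-s,c,0])
    Rs=[np.c_[g*ex,-g*ey,[0,0,-1]] for g in(1,-1)]
    return ex,ey,Rs
def pickR(p,Rs):
    q0=np.array(robot.read_qpos()); best=None
    for R in Rs:
        q=robot.ik(list(p),R)
        if q is None: continue
        d=np.abs(np.array(q)-q0).max()
        if best is None or d<best[0]: best=(d,R,q)
    return best
E
python3 - <<'E'
from h import *
H=np.array([.6491,-.2263,0]); ex,ey,Rs=frame(-.168)
p=H-.125*ex; p[2]=.27
robot.move_gripper(0.0)
x=robot.read_position(); robot.servo_line([x[0],x[1],.30])
b=pickR(p,Rs); print(b[0],b[2]); 
robot.goto(list(p),b[1]); print(robot.read_position(),robot.read_force(),robot.read_t())
p[2]=.205; robot.servo_line(list(p),speed=.1); print(robot.read_force())
for z in (.18,.165,.15,.135,.125,.119,.115,.113,.111,.109,.1075,.106,.1045,.103):
    p[2]=z; robot.servo_line(list(p),speed=.05)
    f=robot.read_force(); print(z,np.round(robot.read_position(),4),np.round(f,1),robot.read_t())
    if f[2]>14: break
im,d=robot.grab_frame("top"); np.savez("pics/top1.npz",im=im,d=d)
im2,d2=robot.grab_frame("side"); np.savez("pics/side1.npz",im=im2,d=d2)
cv2.imwrite("pics/p1.png",np.vstack([cv2.resize(np.hstack([im,im2])[:,:,::-1],(800,300))]))
E
```

```text
81.64344816214698 [ -1.47441215   8.67942284  -9.60790699   0.         -71.71267018
 -98.15127881]
[ 0.52573265 -0.2059439   0.2699023 ] [ 0.74585962 -0.06637814 -0.10011947] 4.05
[0.58033449 0.06213815 0.07529374]
0.18 [ 0.5259 -0.2054  0.1798] [ 0.4  0.4 -0.6] 5.5
0.165 [ 0.5256 -0.2054  0.1646] [ 0.6 -0.5  0.6] 5.95
0.15 [ 0.5256 -0.2054  0.1495] [0.3 0.2 0.5] 6.4
0.135 [ 0.5256 -0.2054  0.1346] [ 0.4  0.2 -0.1] 6.85
0.125 [ 0.5256 -0.2054  0.1246] [-0.2  0.3 -0.1] 7.2
0.119 [ 0.5256 -0.2053  0.1186] [-0.8 -0.4  0.3] 7.4667
0.115 [ 0.5257 -0.2054  0.1148] [-0.4 -0.2  0.7] 7.7167
0.113 [ 0.5258 -0.2054  0.1129] [-0.5 -0.6  0.3] 7.9667
0.111 [ 0.5258 -0.2054  0.1109] [-0.7  0.3  0.1] 8.2167
0.109 [ 0.5258 -0.2054  0.1088] [-0.1  0.5 -0.7] 8.4667
0.1075 [ 0.526  -0.2055  0.1083] [-1.1  1.7  6.9] 8.7167
0.106 [ 0.5261 -0.2055  0.1082] [-6.3  4.2 19.6] 8.9667
```

```bash
python3 - <<'E'
from h import *
x=robot.read_position(); robot.dwell(.3); robot.servo_line([x[0],x[1],.27],speed=.15)
x=robot.read_position(); ex,ey,Rs=frame(-.2557)
C=np.array([.5970,.1863,0]); p=C-.062*ex; p[2]=.22
b=pickR(p,Rs); print(b[0],b[2],robot.ik(list(p-[0,0,.14]),b[1])); robot.goto(list(p),b[1])
print(robot.read_position(),robot.read_t())
for n in("top","side"):
    im,d=robot.grab_frame(n); np.savez(f"pics/{n}2.npz",im=im,d=d)
    cv2.imwrite(f"pics/{n}2.png",cv2.resize(im[:,:,::-1],(800,600)))
    w=cloud(n,d)
    g=w[~np.isnan(w[...,2])]; r=(g-[.6491,-.2263,0]); a=r@ex_ if 0 else None
    l,_,_=frame(-.168); ly=np.array([-l[1],l[0],0]); a=-(r@l); bb=r@ly
    for lo in (.02,.06,.1,.13,.15):
        m=(a>lo)&(a<lo+.012)&(abs(bb)<.07)&(g[:,2]>.05); print(n,lo,np.percentile(g[m,2],[10,50,90]).round(4),m.sum())
E
```

```text
46.64757265612211 [  40.14186509   11.32595276  -12.95577823    0.          -65.71826902
 -144.79239591] [  40.14186509   18.98379529  -22.92138124    0.          -48.09482346
 -144.79239591]
[0.53724986 0.20124124 0.22009644] 12.125
top 0.02 [0.1061 0.109  0.1117] 199
top 0.06 [0.1073 0.1099 0.1126] 187
top 0.1 [0.1074 0.11   0.1127] 199
top 0.13 [0.1064 0.1093 0.1116] 198
top 0.15 [0.1027 0.1086 0.1117] 225
side 0.02 [0.104  0.1085 0.1115] 75
side 0.06 [0.1043 0.1083 0.112 ] 86
side 0.1 [0.1052 0.1087 0.112 ] 79
side 0.13 [0.1049 0.1082 0.1116] 85
side 0.15 [0.0584 0.0922 0.1102] 255
```

View pics/top2.png

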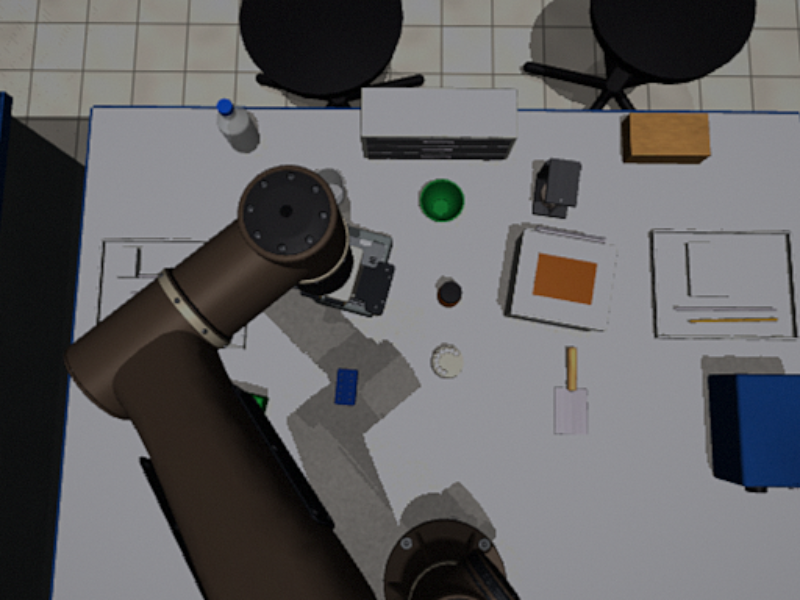

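View pics/side2.png

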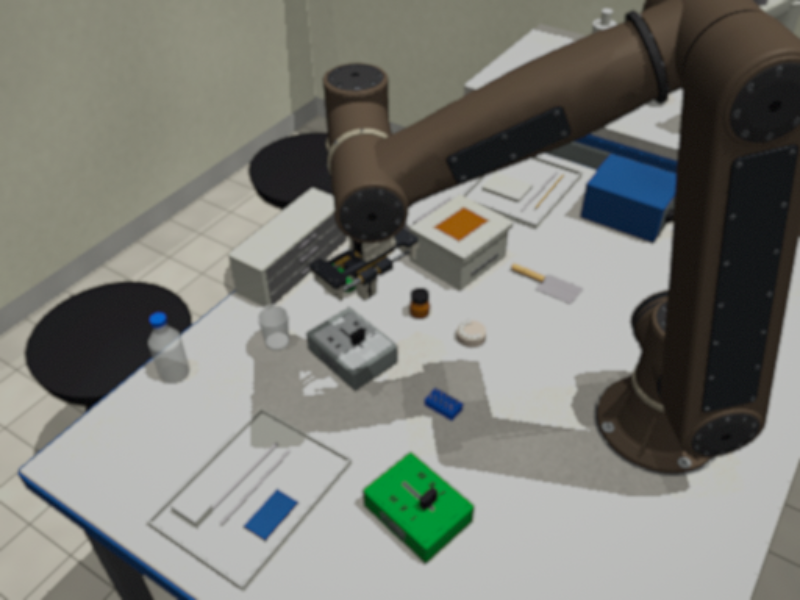

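The lid is flat at 0.108–0.110 m in both views, so it is shut. In the top view its panel is square on the box at (565,278), and the bystanders are in place. Now the lever.

```bash
python3 - <<'E'
from h import *
ex,ey,Rs=frame(-.2557); C=np.array([.5970,.1863,0])
def go(s,z,v): 
    p=C+s*ex; p[2]=z; robot.servo_line(list(p),speed=v)
    f=np.array(robot.read_force()); x=np.array(robot.read_position())
    print(round(s,4),z,"s",round((x-C)@ex,4),"lat",round((x-C)@ey,4),x[2].round(4),"F",f.round(1),"along",round(f@ex,1),round(robot.read_t(),2)); return f@ex,f
go(-.062,.13,.15); a,f=go(-.062,.080,.06)
if np.linalg.norm(f)<6:
    for s in [-.05,-.044,-.04,-.037,-.034,-.031,-.028,-.024,-.019,-.015,-.011,-.007,-.003,0,.003,.005,.007,.0085,.010,.0115,.013]:
        a,f=go(s,.080,.05)
        if abs(a)>25 or (s>.005 and abs(a)>12): break
im,d=robot.grab_frame("side"); cv2.imwrite("pics/s3.png",cv2.resize(im[170:270,170:340,::-1],(680,400),interpolation=2))
E
```

```text
-0.062 0.13 s -0.0614 lat 0.0003 0.1308 F [0.1 0.  0.8] along 0.1 12.97
-0.062 0.08 s -0.0618 lat 0.0002 0.0803 F [-0.7 -0.3  0.9] along -0.6 13.96
-0.05 0.08 s -0.0496 lat -0.0001 0.08 F [-0.1 -0.6  0.4] along 0.0 14.35
-0.044 0.08 s -0.0437 lat -0.0 0.0799 F [-0.  -1.1 -0.3] along 0.3 14.62
-0.04 0.08 s -0.0403 lat -0.0002 0.0799 F [-3.4  0.1  1.5] along -3.3 14.87
-0.037 0.08 s -0.0377 lat -0.0002 0.0799 F [-5.3  1.5  2.9] along -5.5 15.12
-0.034 0.08 s -0.0346 lat -0.0002 0.0799 F [-4.9  1.6  3.1] along -5.2 15.37
-0.031 0.08 s -0.0311 lat -0.0002 0.0799 F [-2.1 -1.1  0.1] along -1.7 15.62
-0.028 0.08 s -0.0274 lat 0.0003 0.0801 F [-0.1 -0.1 -0.7] along -0.0 15.87
-0.024 0.08 s -0.0236 lat 0.0001 0.08 F [ 0.  -0.2 -0.1] along 0.1 16.12
-0.019 0.08 s -0.0187 lat 0.0 0.0799 F [0.1 0.1 0.3] along 0.1 16.37
-0.015 0.08 s -0.0152 lat -0.0001 0.08 F [-2.8  1.5  1.4] along -3.1 16.62
-0.011 0.08 s -0.0115 lat -0.0001 0.08 F [-5.5  2.6  3. ] along -5.9 16.87
-0.007 0.08 s -0.0071 lat -0.0 0.08 F [-3.4  0.6  1.6] along -3.5 17.12
-0.003 0.08 s -0.0024 lat 0.0001 0.08 F [ 1.1 -0.6 -0.1] along 1.2 17.37
0 0.08 s 0.0003 lat 0.0 0.08 F [0.9 0.  0.2] along 0.9 17.62
0.003 0.08 s 0.0032 lat 0.0 0.08 F [-0.2 -0.  -0.4] along -0.2 17.87
0.005 0.08 s 0.0051 lat 0.0 0.08 F [ 1.   0.6 -0. ] along 0.8 18.12
0.007 0.08 s 0.0068 lat -0.0 0.08 F [-1.4  1.3  0.2] along -1.7 18.37
0.0085 0.08 s 0.0071 lat -0.0001 0.08 F [-7.3  3.4  5.1] along -7.9 18.62
0.01 0.08 s 0.0072 lat -0.0001 0.08 F [-14.1   5.9   9.6] along -15.1 18.87
```

View pics/s3.png

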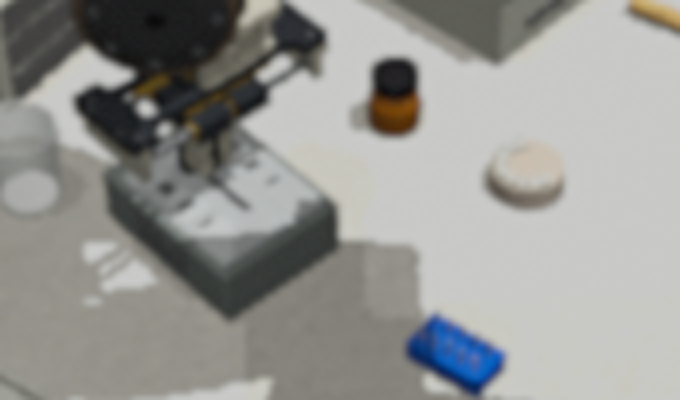

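The forces show both clicks and then a hard stop, with first contact at about −41 mm and the stop at about +7 mm. The picture shows the fingers behind the lever at (205,150), past the half strokes. Next I back off, rise clear and check.

```bash
python3 - <<'E'
from h import *
ex,ey,Rs=frame(-.2557); C=np.array([.5970,.1863,0])
robot.dwell(.3)
for s,z in((-.02,.08),(-.03,.30)):
    p=C+s*ex;p[2]=z; robot.servo_line(list(p),speed=.1)
q=np.array(robot.read_qpos()); q[0]+=55; robot.movej(list(q))
print(robot.read_position(),robot.read_force(),robot.read_t())
d0=np.load("pics/top0.npz")
for n in("top","side"):
    im,d=robot.grab_frame(n); w=cloud(n,d)
    cv2.imwrite(f"pics/{n}4.png",cv2.resize(im[:,:,::-1],(800,600)))
    g=w[~np.isnan(w[...,2])]; r=g-C; s=r@ex; l=r@ey
    m=(abs(s)<.06)&(abs(l)<.03)&(g[:,2]>.085)&(g[:,2]<.115); print(n,"lever s",s[m].mean(),"lat",l[m].mean(),m.sum(),s[m].min(),s[m].max())
    L,Ly,_=frame(-.168); r=g-[.6491,-.2263,0]; a=-(r@L); b=r@Ly
    m=(a>.01)&(a<.145)&(abs(b)<.075)&(g[:,2]>.09)&(g[:,2]<.2); k=np.polyfit(a[m],g[m,2],1); print(n,"lid slope",k,m.sum())
E
```

```text
[0.16772468 0.57602913 0.29952643] [ 0.72113788 -0.26815874 -0.2128421 ] 24.0167
top lever s 0.023864134976429304 lat -0.0005166882480237054 54 0.017866011257884302 0.03118413571124175
top lid slope [0.00087122 0.10954784] 2363
side lever s 0.02363165732097124 lat 0.0011184342605015164 53 0.01583214983821058 0.031935734816668636
side lid slope [-0.00033828  0.10872641] 759
```

View pics/top4.png

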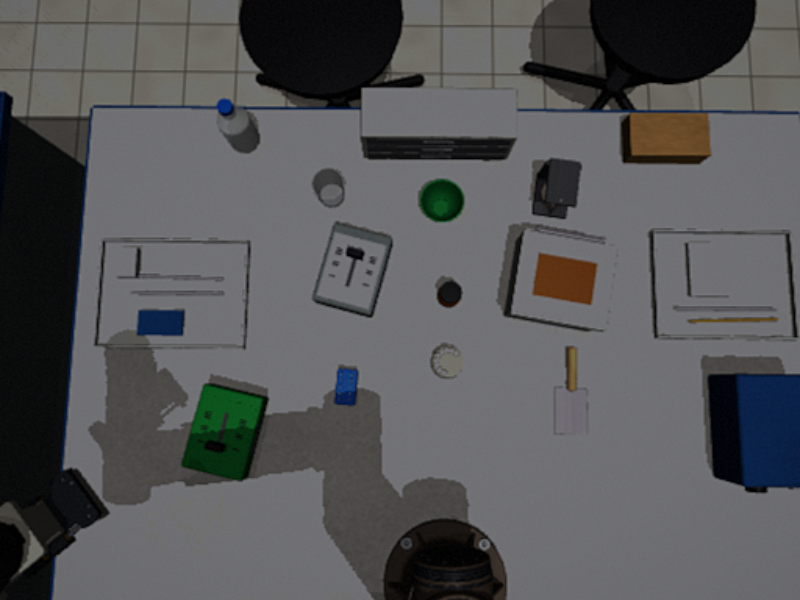

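The lever now sits at the three-stroke end at (355,254), about +24 mm from the unit's centre. The lid is flat, the bystanders are unchanged and the arm is clear.

```bash
python3 -c "
from rig import robot
robot.job_done(); print(robot.read_t())"
```

```text
the job is handed in; nothing more can be done
the job is handed in; nothing more can be done
```

I shut the lid first, then pushed the lever to full power, and handed the job in at about 24 s of the 48 s allowed. The hand-in gives no verdict.

- **Lid:** I pressed it down with the shut fingertips until they met the hard stop at 108 mm, with about 20 N of upward force at the wrist. Depth from both cameras then showed it flat, with a slope under 0.001 rad, and it was still flat in the last check.
- **Lever:** I pushed its rear face with the outside of the shut fingers, so it was never gripped. The sampled push forces peaked at about 6 N at each click, then rose to 15 N at the far stop. With the arm clear, both cameras put it 23.6–23.9 mm past the unit's centre. Full power is 25 mm, so this is inside the 4 mm tolerance.
- **Bystanders:** by eye in the top view, none had moved. I did not measure their positions numerically.
- **Disagreements:** none of the checks failed. The peak forces at the clicks read below the stated 8 N, probably because I only sampled between steps. The force while the lid was swinging down stayed within sensor noise, below the 1–3 N I expected.

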